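Rack the good gearbox parts in the strip-down caddy

TASK

Gather the good parts of the stripped gearbox shaft into the blue caddy: slip the bright gear, the bright bearing and the brass bush each over its own post, the one whose plate bears that part's dark outline, so that it lies flat, and lay the splined shaft in the two slots of the grey rest until both ends are fully home. Leave the rusty gear and the rusty bearing where they lie on the bench. Set every part down, do not drop or throw it.

Things in the scene. Friction and masses are not known exactly. Their poses are not given: they have to be found in the camera images.
- gear_mid (a point): the good gear: bright steel spur gear lying flat on the bench, 56 mm across the teeth, 20 mm high, with a through hole of 25 mm, about 0.28 kg; the point is its centre, half-way up (10 mm above its underside), z up
- bearing_mid (a point): the good bearing: bright steel ball bearing with smooth rim, black between its rings, lying flat, 52 mm outside, 15 mm high, 25 mm bore, about 0.13 kg; the point is its centre, half-way up (7.5 mm above its underside), z up
- bush_mid (a point): the brass bush: plain brass tube standing on end, 38 mm outside, 30 mm high, 25 mm bore, about 0.17 kg; the point is its centre, half-way up (15 mm above its underside), z up
- shaft_mid (a point): splined shaft, bright steel, lying on the bench, 140 mm long, 0.45 kg: middle 70 mm has six splines, 28 mm across, two of them level so that a grip across the shaft meets them; each end is a round journal 20 mm in diameter, 35 mm long; both ends alike. The point is its centre on its axis, 14 mm above the bench; x axis along the shaft
- rusty_gear_mid (a point): the scrap gear: same size as the good gear, rusty brown, two teeth missing; stays on the bench. The point is its centre, half-way up
- rusty_bearing_mid (a point): the scrap bearing: same size as the good bearing, rusty brown; stays on the bench. The point is its centre, half-way up
- gear_post: gear's place in the blue caddy (fixed tray, 214 x 296 mm, floor 4 mm thick, rim 16 mm above bench): fixed yellow plate, 66 mm square, 3 mm thick, with the gear's dark toothed outline, and in its centre an upright 8 mm post, top 34 mm above the plate's underside. Origin: centre of that underside, 4 mm above the bench; z up. The three posts stand in a row 90 mm apart, in any order
- bearing_post: place of the bearing: the same plate and post as gear_post, but the plate is white with a smooth dark ring 52 mm across. Origin: centre of the plate's underside; z up along the post
- bush_post: place of the bush: the same plate and post, but the plate is red with a small dark ring 38 mm across. Origin: centre of the plate's underside; z up along the post
- shaft_seat (a point): grey shaft rest, fixed in the caddy 102 mm behind the row of posts: two upright plates 8 mm thick, 88 mm apart, each with a 23 mm slot open at the top, floor 34 mm above the bench, sides straight for 18 mm, then flaring to tips 73 mm above the bench. The point: where the shaft's centre lies once seated, 44 mm above the bench; y runs from slot to slot, along the seated shaft; z up
Things that resemble listed ones, but are neither listed nor needed, are in the scene too. What is shaped like the part that bears bearing_mid but purple is not meant.

How it is judged:
At the end, for the whole second after the job is handed in: gear, bearing and bush each flat on their own plate (2.5 mm, 0.1 rad) with its post through the bore; both shaft journals on the slot floors (2.5 mm, 0.06 rad, centre within 13 mm); rusty gear and bearing within 30 mm of where they lay; all at rest (horizontal distance between gear_mid and gear_post below 0.0105 m and z of gear_mid in the frame of gear_post between 0.0105 and 0.0155 m and angle between each of gear_mid, bearing_mid, bush_mid's own z axis and vertical below 0.1 rad and horizontal distance between bearing_mid and bearing_post below 0.0105 m and z of bearing_mid in the frame of bearing_post between 0.008 and 0.013 m and horizontal distance between bush_mid and bush_post below 0.0105 m and z of bush_mid in the frame of bush_post between 0.0155 and 0.0205 m and horizontal distance between shaft_mid and shaft_seat below 0.013 m and z of shaft_mid in the frame of shaft_seat between -0.0025 and 0.0025 m and angle between the x axis of shaft_mid and the y axis of shaft_seat, either way round below 0.06 rad and distance of each of rusty_gear_mid, rusty_bearing_mid from where it was at the start of the episode below 0.03 m and linear speed of each of gear, bearing, bush, shaft below 0.02 m/s); the robot touches nothing.
It fails at once if the rusty gear or the rusty bearing is taken or pushed away (more than 30 mm) (distance of any of rusty_gear_mid, rusty_bearing_mid from where it was at the start of the episode above 0.03 m).
It fails at once if the gear is dropped or thrown: faster than 0.7 m/s with no finger on it (linear speed of gear above 0.7 m/s and contact force between the fingers and gear below 0.1 N).
It fails at once if the bearing is dropped or thrown: faster than 0.7 m/s with no finger on it (linear speed of bearing above 0.7 m/s and contact force between the fingers and bearing below 0.1 N).
It fails at once if the bush is dropped or thrown: faster than 0.7 m/s with no finger on it (linear speed of bush above 0.7 m/s and contact force between the fingers and bush below 0.1 N).
It fails at once if the shaft is dropped or thrown: faster than 0.7 m/s with no finger on it (linear speed of shaft above 0.7 m/s and contact force between the fingers and shaft below 0.1 N).
It also fails if it takes over 115 s, if anything falls off the work surface, if the arm or the gripper's body presses on something with over 40 N, if the wrist force passes 120 N, or if a joint passes its speed limit or range.

ROBOT

A 6-joint arm with a two-finger parallel gripper is mounted at the origin on the work surface. World frame = base frame: x ahead of the robot, y to its left, z up, the work surface at z = 0. Lengths are in m, angles in rad, forces in N, time in s.
With the tool pointing down it reaches from about 0.375 to 0.9 m from the base axis. Payload 3.1 kg.
Tool frame: the origin (TCP) lies on the centre line of the jaws, within the pads' length; the fingertips stand 25 mm ahead of it and the grasp point (between the pads) lies 6 mm ahead of it (tips_ahead is the distance from the TCP to the fingertips, in m); z points along the fingers, y is the line along which they close (so a half turn about z gives the same grasp; the last joint's range is limited). The gripper opens to 87 mm and grips with 3 to 60 N. Pads are 19 mm wide; open, the fingers measure 117 mm over their backs; the gripper's body (75 mm by 190 mm) begins 51 mm behind the grasp point.
Start: joints at [-1.524, 0.527, 1.433, -0, 1.181, -0.178], TCP at [0.139, -0.609, 0.248] pointing down, gripper open.
Joint ranges: [-3.08, 3.08], [-0.75, 2.2], [0.22, 2.44], [-1.43, 4.57], [0, 2.65], [-2.85, 2.85]. Speed limits (rad/s): [2.79, 2.79, 3.14, 3.14, 3.14, 3.14].

INTERFACE

Orientations are given as a unit quaternion [x, y, z, w].
In Python, from cell import get_obs, capture, finish_job, look_for, trace, landmark_of, tips_ahead gives the robot as it stands.
- The arm moves only by the tool step_arm, never from a script. Its arguments are lists of equal length, an entry for each row: "slide": the shift along the tool's x, y, z as a fraction of full scale, a list of three; "turn": the turn about the tool's z as a fraction of full scale; "grip": the gripper command: -1 is shut, 1 is fully open, values between are in proportion. In form: {"slide": [[dx, dy, dz], ...], "turn": [turn, ...], "grip": [grip, ...]}. A call has 1 to 5 rows; each row shifts and turns the commanded pose from where the row before left it, along the tool's axes as they then stand; what a row does not reach is not made up. Full scale, the value 1, is 25 mm for a shift and 5 degrees for a turn. A row lasts 1/10 s, in which the tool goes at most 50 mm and 8.59 degrees, less where a joint would pass 70% of its speed; a pose out of reach is approached as far as the arm can. A call with a number of a shift or a turn outside -1 to 1 is refused whole. A call with a gripper value outside its range is refused whole. The fingers move at their own pace and stop on an object; "grip_force" is the grip in N (left out, the last holds). Time passes only in rows, so rows that do not move let the fingers close. It gives the time, the measured TCP pose, the force, the opening and the grip force at its end, in the units of the state.
- get_obs(): the state, without advancing time (a new reading comes with each control period).
- capture(name): name is "side" or "top"; returns a dict with "img" (384x512x3 uint8, red, green, blue), "fx", "fy", "cx", "cy" (pixels), "view" (4x4, takes a point from world to camera coordinates). Camera axes: x right, y up, looking along -z (the intrinsics and any distortion apply to the point x, -y, -z); pixel columns grow to the right and rows downward; lengths in m; the calibration is good to about 2 mm. A picture is of the moment at which its call begins. There is no depth.
- finish_job(): hands the job in; it is judged then, once.
Trained networks look in the newest picture that a camera, given by its name, has taken for a name from the list of things; names that differ only in an ending like _2 or _b are one class to them, and where a whole thing is asked for, a point or a joint stands for the part that bears it (a point fixed in the world has none). Each returns a list of dicts, best first, with "p" (0 to 1); they miss things now and then, are a little off and sometimes report something else, mostly with a low value. They report only what shows in the picture. A call takes as long as a camera call. They do not tell look-alikes from the thing itself.
- look_for(camera, label): "box" ([centre column, centre row, width, height] in pixels, round what is visible of it).
- trace(camera, label): "mask" (384x512 bool, what is visible of it) and "box" ([centre column, centre row, width, height] in pixels, round what is visible of it).
- landmark_of(camera, label): "location" ([column, row] in pixels: a listed point, or the origin of a listed thing).
The state is a dict: "t": time; "joint_positions": joint angles; "joint_vel": joint speeds; "tau": joint torques, N m; "tool_pos": TCP position; "tool_rot": TCP orientation; "wrist_force": force on the tool from outside, world axes, zero at the start; "wrist_torque": the same for the moment, N m; "grip_width": finger opening in m; "finger_force": force on a finger pad.
Only numpy, scipy, OpenCV 4.12 (cv2) and the standard library are available. Lean on these libraries where they do the work, as an engineer would, in place of code of your own. Each camera call takes 0.05 s, during which the arm holds its last target. There are 200 camera calls.

## Working session

There is one attempt and no reset: what is moved stays moved. The work goes in short steps, Python scripts to look and compute and a tool call to move; the robot and the scene stay as the last step left them, time stands still between calls to the robot, and variables do not carry over. Pictures are saved under pics/ and viewed, at most 14 in all, crops included, and the job is handed in when it is done.

Besides the shell and the picture viewer there is one more tool, called by a JSON object that holds its "fn" and its "kwargs", one argument or row to a line. step_arm: Moves the arm, as the interface text tells. Shift numbers are shares of 25 mm and turn numbers shares of 5 degrees, none past 1 either way. Its arguments: {"type":"object","properties":{"slide":{"type":"array","items":{"type":"array","items":{"type":"number","minimum":-1,"maximum":1}}},"turn":{"type":"array","items":{"type":"number","minimum":-1,"maximum":1}},"grip":{"type":"array","items":{"type":"number"}},"grip_force":{"type":"number"}},"required":["slide","turn","grip"]}

```bash
mkdir -p pics
cat > h.py <<'E'
import numpy as np, cv2
from cell import *
def ray(c,px):
    V=np.array(c["view"]);R=V[:3,:3];t=V[:3,3]
    d=np.array([(px[0]-c["cx"])/c["fx"],-(px[1]-c["cy"])/c["fy"],-1.])
    return -R.T@t, R.T@d
def atz(c,px,z):
    o,d=ray(c,px); return o+d*(z-o[2])/d[2]
def proj(c,p):
    V=np.array(c["view"]);q=V[:3,:3]@np.array(p)+V[:3,3]
    return [c["cx"]+c["fx"]*q[0]/-q[2], c["cy"]-c["fy"]*q[1]/-q[2]]
def save(c,n,box=None,s=1):
    im=c["img"][...,::-1]
    if box: im=im[box[1]:box[3],box[0]:box[2]]
    cv2.imwrite("pics/"+n,cv2.resize(np.ascontiguousarray(im),None,fx=s,fy=s,interpolation=cv2.INTER_CUBIC))
E
python3 - <<'E'
from h import *
Z=dict(gear_mid=.01,bearing_mid=.0075,bush_mid=.015,shaft_mid=.014,rusty_gear_mid=.01,rusty_bearing_mid=.0075,gear_post=.004,bearing_post=.004,bush_post=.004,shaft_seat=.044)
np.set_printoptions(precision=4,suppress=True)
for n in("top","side"):
    c=capture(n);save(c,n+"1.png",None,1.5)
    print(n,[k for k in c],ray(c,(256,192)))
    for k,z in Z.items():
        for r in landmark_of(n,k)[:3]: print(k,np.round(r["location"],1),round(r["p"],2),atz(c,r["location"],z))
o=get_obs();print(o["t"],o["tool_pos"],o["tool_rot"],o["grip_width"],tips_ahead)
E
```

```text
top ['img', 'fx', 'fy', 'cx', 'cy', 'view'] (array([ 0.3682, -0.0063,  0.9658]), array([ 0.1577, -0.0092, -0.9876]))
gear_mid [118.1 155.7] 0.96 [0.605  0.3067 0.01  ]
bearing_mid [386.1 160.7] 0.9 [ 0.5971 -0.3202  0.0075]
bearing_mid [387.1 120.9] 0.82 [ 0.694  -0.3264  0.0075]
bush_mid [116.4 266.7] 0.55 [0.3494 0.2964 0.015 ]
shaft_mid [370.8 263.1] 0.61 [ 0.3595 -0.2742  0.014 ]
rusty_gear_mid [387.1 206. ] 0.6 [ 0.4897 -0.3174  0.01  ]
rusty_gear_mid [123.7 202.6] 0.34 [0.4947 0.2885 0.01  ]
rusty_bearing_mid [124.5 202.6] 0.73 [0.4951 0.2874 0.0075]
gear_post [289.4 205.1] 0.92 [ 0.4915 -0.0927  0.004 ]
bearing_post [291.9 204.3] 0.67 [ 0.4934 -0.0985  0.004 ]
bearing_post [209.  201.3] 0.6 [0.4995 0.0935 0.004 ]
shaft_seat [250.8 156.4] 0.79 [ 0.5966 -0.0029  0.044 ]
side ['img', 'fx', 'fy', 'cx', 'cy', 'view'] (array([-0.0355,  0.8502,  0.8699]), array([ 0.4094, -0.6565, -0.634 ]))
gear_mid [144.4 256.1] 0.74 [0.6091 0.3039 0.01  ]
bearing_mid [260.5 124.7] 0.49 [ 0.6972 -0.3442  0.0075]
bearing_mid [280.5 138.7] 0.48 [ 0.6003 -0.3088  0.0075]
bearing_mid [144.9 257.1] 0.17 [0.6079 0.3041 0.0075]
bush_mid [238.8 299.8] 0.93 [0.3514 0.2904 0.015 ]
shaft_mid [347.1 169.2] 0.43 [ 0.3549 -0.2694  0.014 ]
rusty_gear_mid [311.9 147. ] 0.48 [ 0.4948 -0.3194  0.01  ]
rusty_bearing_mid [234.2 221.2] 0.43 [0.5043 0.0866 0.0075]
gear_post [273.9 187.2] 0.69 [ 0.4937 -0.0918  0.004 ]
gear_post [228.3 177.6] 0.17 [ 0.6239 -0.057   0.004 ]
bearing_post [233.2 221.7] 0.73 [0.5075 0.0864 0.004 ]
bush_post [253.3 205.4] 0.77 [0.4994 0.0047 0.004 ]
1.1 [ 0.1393 -0.6093  0.2476] [ 0.9937  0.1122 -0.      0.    ] 0.0868321597415636 0.025
```

View pics/top1.png

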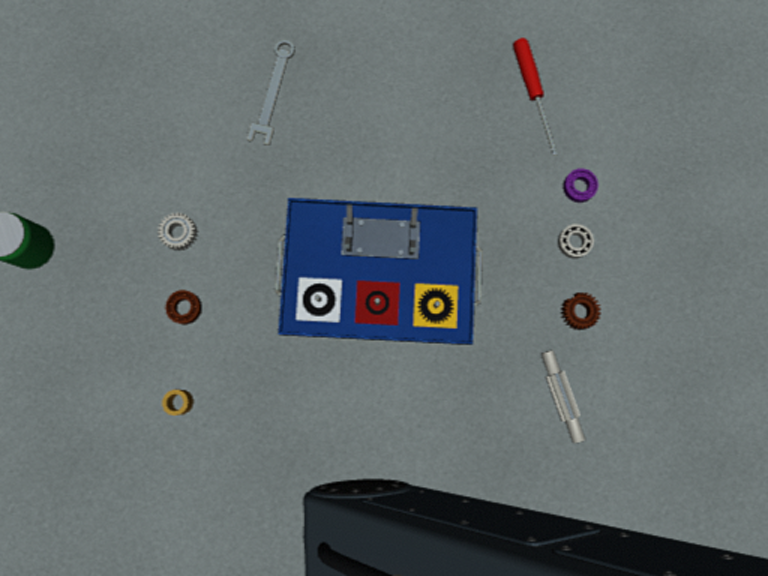

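View pics/side1.png

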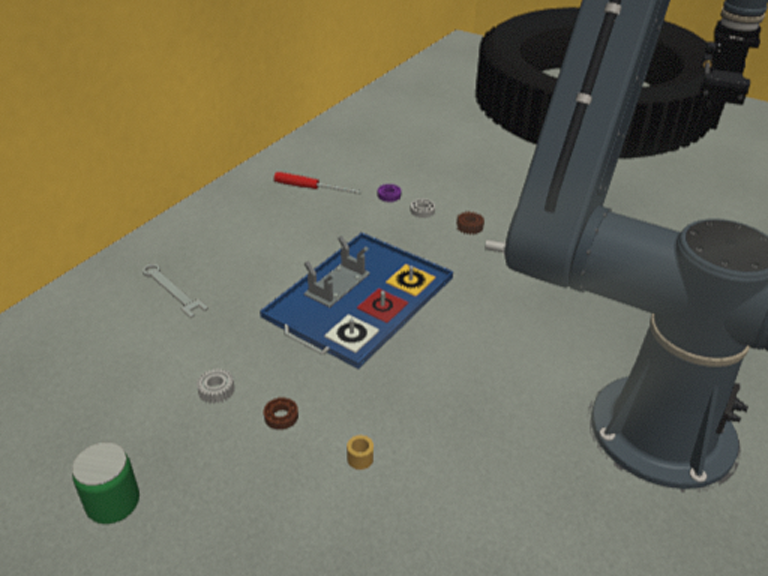

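Candidates in the top view (512x384 px):
- bright gear (118,155), against rusty gear (387,207)
- bright bearing (385,160), against purple ring (387,121) and rusty bearing (123,203)
- bush (117,267)
- shaft (371,263)

Posts: white/bearing (212,200), red/bush (251,201), yellow/gear (290,204). I'll refine these by mask and take one crop.

Run:
```python
from h import *
np.set_printoptions(precision=4,suppress=True)
c=capture("top");im=c["img"].astype(int);hsv=cv2.cvtColor(c["img"],cv2.COLOR_RGB2HSV)
def blob(mask,box):
    m=np.zeros(mask.shape,np.uint8);x0,y0,x1,y1=box;m[y0:y1,x0:x1]=mask[y0:y1,x0:x1]
    m=cv2.morphologyEx(m,cv2.MORPH_CLOSE,np.ones((3,3)))
    cs,_=cv2.findContours(m,cv2.RETR_EXTERNAL,cv2.CHAIN_APPROX_NONE);k=max(cs,key=cv2.contourArea)
    return k
S=hsv[...,1];V=hsv[...,2];H=hsv[...,0]
pl={"bearing_post":((S<60)&(V>150),(190,178,234,220)),"bush_post":((S>150)&((H<10)|(H>170)),(232,180,270,222)),"gear_post":((S>120)&(H>15)&(H<35),(268,182,312,225))}
for k,(m,b) in pl.items():
    r=cv2.minAreaRect(blob(m.astype(np.uint8),b));print(k,r,atz(c,r[0],.007))
for k,z in dict(gear_mid=.02,bearing_mid=.015,bush_mid=.03,shaft_mid=.02,rusty_gear_mid=.02,rusty_bearing_mid=.015).items():
    for r in trace("top",k)[:2]:
        kk=max(cv2.findContours(r["mask"].astype(np.uint8),cv2.RETR_EXTERNAL,cv2.CHAIN_APPROX_NONE)[0],key=cv2.contourArea)
        q=cv2.minAreaRect(kk);print(k,round(r["p"],2),q,atz(c,q[0],z*.6))
        if k=="shaft_mid":
            bx=cv2.boxPoints(q);e=sorted([(np.linalg.norm(bx[i]-bx[i-1]),i) for i in range(4)])
            for _,i in e[:2]: print("  end",atz(c,(bx[i]+bx[i-1])/2,.016))
a=c["img"];t=lambda x,y,w,h:cv2.resize(a[y:y+h,x:x+w],(390,290),interpolation=cv2.INTER_CUBIC)
o=np.vstack([np.hstack([t(95,135,60,45),t(355,130,60,45)]),np.hstack([t(335,220,80,60),t(205,125,100,75)])])
cv2.imwrite("pics/crop2.png",o[...,::-1])
```

```text
bearing_post ((212.0261993408203, 199.476318359375), (29.063695907592773, 28.114877700805664), 2.862405300140381) [0.5034 0.0863 0.007 ]
bush_post ((251.13674926757812, 201.4019317626953), (27.856182098388672, 27.90873908996582), 3.012787342071533) [ 0.4993 -0.0041  0.007 ]
gear_post ((290.0, 203.5), (29.0, 28.0), 90.0) [ 0.4949 -0.0938  0.007 ]
gear_mid 0.64 ((118.25000762939453, 153.25), (23.33452033996582, 22.62741470336914), 45.0) [0.6103 0.3059 0.012 ]
bearing_mid 0.77 ((384.00006103515625, 161.00001525878906), (21.21320343017578, 22.62741470336914), 45.0) [ 0.596  -0.3147  0.009 ]
bearing_mid 0.74 ((387.0, 123.0), (22.0, 22.0), 90.0) [ 0.6883 -0.3254  0.009 ]
bush_mid 0.55 ((118.5, 268.0), (14.0, 19.0), 90.0) [0.3466 0.2907 0.018 ]
shaft_mid 0.79 ((375.0500183105469, 264.1500244140625), (65.45914459228516, 14.546476364135742), 71.56504821777344) [ 0.3571 -0.2843  0.012 ]
  end [ 0.4267 -0.2621  0.016 ]
  end [ 0.289  -0.3037  0.016 ]
rusty_gear_mid 0.94 ((387.5, 207.5), (24.041629791259766, 24.041629791259766), 45.0) [ 0.486  -0.3176  0.012 ]
rusty_bearing_mid 0.9 ((122.10000610351562, 204.30001831054688), (21.913463592529297, 21.0190372467041), 26.56505012512207) [0.4909 0.2922 0.009 ]
rusty_bearing_mid 0.52 ((290.4378356933594, 203.18093872070312), (28.434329986572266, 28.907358169555664), 3.012787342071533) [ 0.4953 -0.0947  0.009 ]
```

View pics/crop2.png

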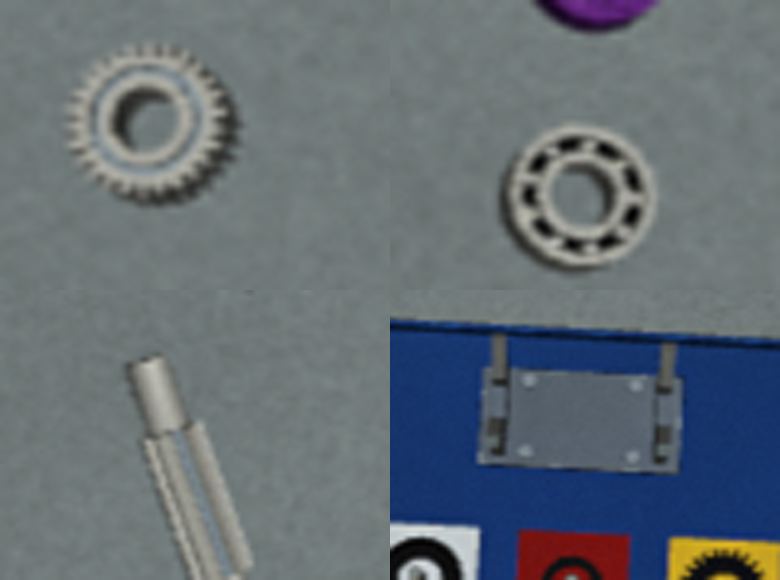

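The crop confirms the bright toothed gear (top left), the bright ball bearing with the purple ring beyond it, the shaft and the rest. I'm starting with the shaft.

{"fn": "step_arm", "kwargs": {
  "slide": [
    [0.94, -0.77, 0.4],
    [0.94, -0.77, 0.4],
    [0.94, -0.77, 0.4],
    [0.94, -0.77, 0.4],
    [0.94, -0.77, 0.4]
  ],
  "turn": [-0.78, 0, 0, 0, 0],
  "grip": [0.2, 0.2, 0.2, 0.2, 0.2],
  "grip_force": 30
}}

```text
t: 1.95
tool_pos: [0.2263, -0.4835, 0.1974]
tool_rot: [0.989, 0.146, 0.0, 0.0]
wrist_force: [0.1, -0.3, 0.4]
grip_width: 0.0563
finger_force: 0.0
```

{"fn": "step_arm", "kwargs": {
  "slide": [
    [0.94, -0.77, 0.4],
    [0.94, -0.77, 0.4],
    [0.94, -0.77, 0.4],
    [0.94, -0.77, 0.4],
    [0.94, -0.77, 0.4]
  ],
  "turn": [0, 0, 0, 0, 0],
  "grip": [0.2, 0.2, 0.2, 0.2, 0.2]
}}

```text
t: 2.45
tool_pos: [0.3112, -0.3576, 0.1474]
tool_rot: [0.989, 0.146, 0.0, 0.0]
wrist_force: [0.9, 0.0, 0.2]
grip_width: 0.052
finger_force: 0.0
```

{"fn": "step_arm", "kwargs": {
  "slide": [
    [0.94, -0.77, 0.4],
    [0.94, -0.77, 0.4],
    [0.94, -0.77, 0.4],
    [0, 0, 0],
    [0, 0, 0]
  ],
  "turn": [0, 0, 0, 0, 0],
  "grip": [0.2, 0.2, 0.2, 0.2, 0.2]
}}

```text
t: 2.95
tool_pos: [0.3617, -0.2827, 0.1176]
tool_rot: [0.989, 0.147, 0.0, 0.0]
wrist_force: [0.2, -0.6, -0.2]
grip_width: 0.0523
finger_force: 0.0
```

```bash
cat > m.py <<'E'
from h import *
import sys
from scipy.spatial.transform import Rotation as Ro
o=get_obs();R=Ro.from_quat(o["tool_rot"]).as_matrix()
print("t",round(o["t"],2),"tcp",np.round(o["tool_pos"],4),"theta",round(np.degrees(np.arctan2(R[1,0],R[0,0])),2),"tilt",np.round(R[2],3),"w",round(o["grip_width"],4),"F",np.round(o["wrist_force"],1),o["finger_force"])
E
python3 - <<'E'
from m import *
c=capture("top");t=c["img"];c2=capture("side")
a=cv2.resize(t[200:310,320:440],(400,367),interpolation=3);b=cv2.resize(c2["img"][120:230,300:420],(400,367),interpolation=3)
cv2.imwrite("pics/s3.png",np.hstack([a,b])[...,::-1])
E
```

```text
t 2.95 tcp [ 0.3617 -0.2827  0.1176] theta 16.89 tilt [-0.     0.001 -1.   ] w 0.0523 F [ 0.2 -0.6 -0.2] 0.0
```

View pics/s3.png

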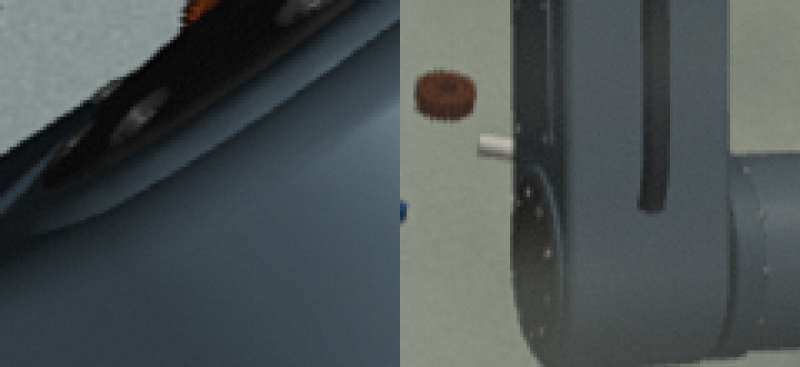

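Both views of the shaft are blocked by the arm; only its tip shows in the side view. The measured pose has ±12 mm of room, so I'll descend and grip.

{"fn": "step_arm", "kwargs": {
  "slide": [
    [-0.13, 0, 1],
    [0, 0, 1],
    [0, 0, 1],
    [0, 0, 0.56],
    [0, 0, 0]
  ],
  "turn": [0, 0, 0, 0, 0],
  "grip": [0.2, 0.2, 0.2, 0.2, 0.2]
}}

```text
t: 3.55
tool_pos: [0.3574, -0.2846, 0.0274]
tool_rot: [0.989, 0.145, -0.0, -0.001]
wrist_force: [0.3, 0.2, -0.2]
grip_width: 0.0523
finger_force: 0.0
```

{"fn": "step_arm", "kwargs": {
  "slide": [
    [0, 0, 0],
    [0, 0, 0],
    [0, 0, 0],
    [0, 0, 0],
    [0, 0, 0]
  ],
  "turn": [0, 0, 0, 0, 0],
  "grip": [-1, -1, -1, -1, -1],
  "grip_force": 40
}}

```text
t: 4.05
tool_pos: [0.3581, -0.2833, 0.0293]
tool_rot: [0.989, 0.146, 0.0, 0.0]
wrist_force: [-0.4, 1.0, 6.8]
grip_width: 0.0274
finger_force: 39.8
```

{"fn": "step_arm", "kwargs": {
  "slide": [
    [0, 0, -0.4],
    [0, 0, -0.8],
    [0, 0, -1],
    [0, 0, -1],
    [0, 0, -1]
  ],
  "turn": [0, 0, -0.1, -1, -1],
  "grip": [-1, -1, -1, -1, -1]
}}

```text
t: 4.55
tool_pos: [0.3578, -0.2831, 0.1346]
tool_rot: [0.971, 0.238, -0.0, -0.0]
wrist_force: [0.8, -0.3, -3.9]
grip_width: 0.0272
finger_force: 39.8
```

{"fn": "step_arm", "kwargs": {
  "slide": [
    [0, 0, -1],
    [0, 0, -1],
    [0, 0, 0],
    [0, 0, 0],
    [0, 0, 0]
  ],
  "turn": [-1, -1, -1, -1, -1],
  "grip": [-1, -1, -1, -1, -1]
}}

```text
t: 5.05
tool_pos: [0.3577, -0.2829, 0.184]
tool_rot: [0.897, 0.442, -0.0, -0.0]
wrist_force: [0.0, 0.8, -5.7]
grip_width: 0.0274
finger_force: 39.8
```

{"fn": "step_arm", "kwargs": {
  "slide": [
    [0, 0, 0],
    [0, 0, 0],
    [0, 0, 0],
    [0, 0, 0],
    [0, 0, 0]
  ],
  "turn": [-1, -1, -1, -1, -1],
  "grip": [-1, -1, -1, -1, -1]
}}

```text
t: 5.55
tool_pos: [0.3576, -0.2829, 0.1835]
tool_rot: [0.78, 0.626, -0.0, -0.001]
wrist_force: [0.0, -0.3, -4.3]
grip_width: 0.0276
finger_force: 39.8
```

{"fn": "step_arm", "kwargs": {
  "slide": [
    [0, 0, 0],
    [0, 0, 0],
    [0, 0, 0]
  ],
  "turn": [-1, -1, 0],
  "grip": [-1, -1, -1]
}}

```text
t: 5.85
tool_pos: [0.3576, -0.2829, 0.1835]
tool_rot: [0.724, 0.69, 0.0, -0.001]
wrist_force: [-0.1, -0.7, -4.3]
grip_width: 0.0276
finger_force: 39.8
```

```bash
python3 m.py
python3 - <<'E'
from h import *
c=capture("side");save(c,"s4.png",(180,80,440,270),3)
for k in("shaft_mid","shaft_seat"):
    for r in landmark_of("side",k)[:2]: print(k,np.round(r["location"],1),round(r["p"],2),atz(c,r["location"],.148 if k[6]=='m' else .044))
E
```

```text
t 5.85 tcp [ 0.3576 -0.2829  0.1835] theta 87.29 tilt [ 0.001 -0.001 -1.   ] w 0.0276 F [-0.1 -0.7 -4.3] 39.81781482696533
shaft_seat [226.6 177.9] 0.92 [ 0.59651911 -0.01140483  0.044     ]
```

View pics/s4.png

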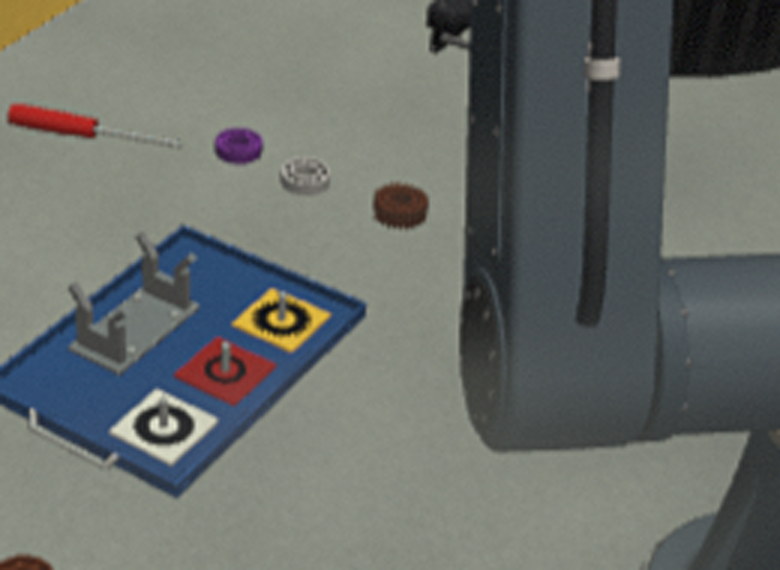

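Side view: the rest stands clear at (300,185), and the shaft is hidden behind the upper arm. I'm carrying it over the rest.

{"fn": "step_arm", "kwargs": {
  "slide": [
    [0.95, 0.76, 0],
    [0.95, 0.76, 0],
    [0.95, 0.76, 0],
    [0.95, 0.76, 0],
    [0.95, 0.76, 0]
  ],
  "turn": [0, 0, 0, 0, 0],
  "grip": [-1, -1, -1, -1, -1]
}}

```text
t: 6.5
tool_pos: [0.4592, -0.1684, 0.1835]
tool_rot: [0.724, 0.69, -0.0, -0.0]
wrist_force: [0.3, -0.5, -4.1]
grip_width: 0.0275
finger_force: 39.8
```

{"fn": "step_arm", "kwargs": {
  "slide": [
    [0.95, 0.76, 0],
    [0.95, 0.76, 0],
    [0.95, 0.76, 0],
    [0.95, 0.76, 0],
    [0.95, 0.76, 0]
  ],
  "turn": [0, 0, 0, 0, 0],
  "grip": [-1, -1, -1, -1, -1]
}}

```text
t: 7.0
tool_pos: [0.5595, -0.0542, 0.1833]
tool_rot: [0.724, 0.69, -0.0, -0.0]
wrist_force: [0.9, -1.0, -4.8]
grip_width: 0.0273
finger_force: 39.8
```

{"fn": "step_arm", "kwargs": {
  "slide": [
    [0.95, 0.76, 0.5],
    [0.95, 0.76, 0.5],
    [0, 0, 0.5],
    [0, 0, 0.5],
    [0, 0, 0]
  ],
  "turn": [0, 0, 0, 0, 0],
  "grip": [-1, -1, -1, -1, -1]
}}

```text
t: 7.5
tool_pos: [0.5968, -0.0098, 0.1311]
tool_rot: [0.724, 0.69, -0.002, -0.003]
wrist_force: [-2.2, 0.7, -4.7]
grip_width: 0.0274
finger_force: 39.8
```

```bash
python3 m.py
python3 - <<'E'
from h import *
c=capture("side");a=c["img"][100:260,150:340]
c2=capture("top");b=c2["img"][100:260,170:330]
cv2.imwrite("pics/s5.png",np.hstack([cv2.resize(a,(427,360),interpolation=3),cv2.resize(b,(360,360),interpolation=3)])[...,::-1])
for n,cc in(("side",c),("top",c2)):
  for k in("shaft_mid","shaft_seat"):
    for r in landmark_of(n,k)[:2]: print(n,k,np.round(r["location"],1),round(r["p"],2),atz(cc,r["location"],.12 if k[6]=='m' else .044))
E
```

```text
t 7.5 tcp [ 0.5968 -0.0098  0.1311] theta 87.24 tilt [ 0.001 -0.007 -1.   ] w 0.0274 F [-2.2  0.7 -4.7] 39.819390177726746
side shaft_mid [226.5 157.2] 0.82 [ 0.58941116 -0.00365189  0.12      ]
side shaft_mid [147.2 253.4] 0.39 [0.52708504 0.36502984 0.12      ]
side shaft_seat [226.7 177.1] 0.86 [ 0.59834611 -0.01444935  0.044     ]
side shaft_seat [235.2 217.4] 0.36 [0.4872056  0.10625144 0.044     ]
```

View pics/s5.png

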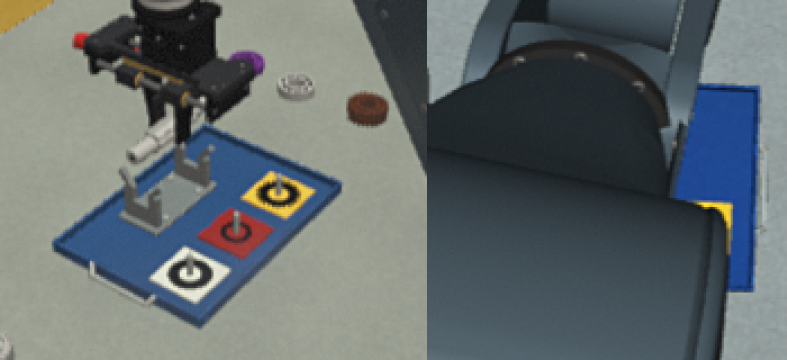

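The shaft hangs above the rest with its near end at about (209,169) in the side view. I'll overlay the model to compare.

Run:
```python
from h import *
c=capture("side");o=get_obs();T=np.array(o["tool_pos"])
x0,y0,s=180,125,8
im=cv2.resize(c["img"][y0:y0+75,x0:x0+95],None,fx=s,fy=s,interpolation=cv2.INTER_CUBIC)[...,::-1].copy()
P=lambda p:tuple(int(round(v)) for v in ((np.array(proj(c,p))-[x0,y0]+.5)*s))
u=np.array([.0475,.9989,0]);n=np.array([.9989,-.0475,0]);z=np.array([0,0,1.])
C=T-.0145*z
for e in(-1,1): # end circles r=10
    pts=np.array([P(C+e*.07*u+.01*(np.cos(a)*n+np.sin(a)*z)) for a in np.linspace(0,6.28,40)]);cv2.polylines(im,[pts],True,(0,255,0),1)
pl=[]
S=np.array([.5995,-.008,.044])
for e in(-1,1):
  for f in(-.004,.004):
    q=[S+(e*.044+f)*u+a*n+(h-.044)*z for a,h in((-.0115,.052),(-.0115,.034),(.0115,.034),(.0115,.052))]
    cv2.polylines(im,[np.array([P(v) for v in q])],False,(0,0,255) if f>0 else (255,0,255),1)
cv2.imwrite("pics/s6.png",im)
```

```text
(no output)
```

View pics/s6.png

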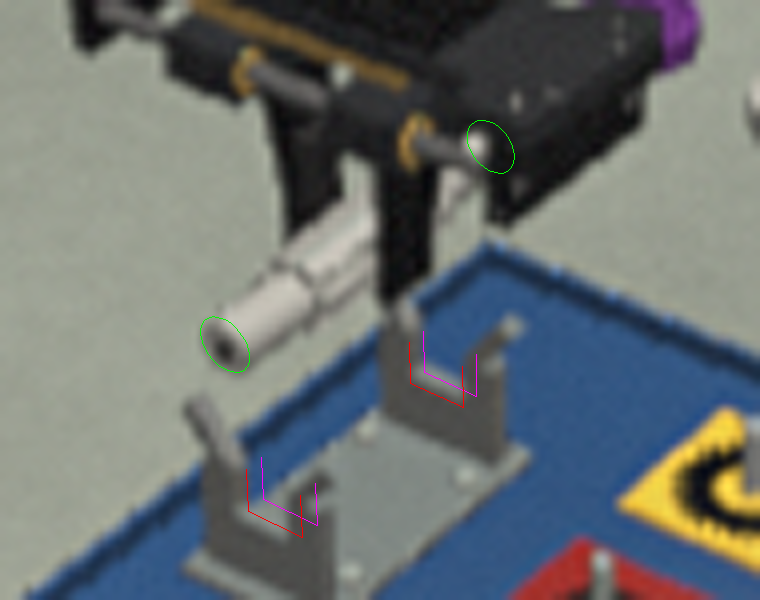

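The overlay fits: the shaft end (green) and both slots lie within about 1–2 mm of the model. I'll correct by 2.7 mm and lower.

{"fn": "step_arm", "kwargs": {
  "slide": [
    [0.07, 0.11, 0.4],
    [0, 0, 0.5],
    [0, 0, 0.4],
    [0, 0, 0],
    [0, 0, 0]
  ],
  "turn": [0, 0, 0, 0, 0],
  "grip": [-1, -1, -1, -1, -1]
}}

```text
t: 8.35
tool_pos: [0.6018, -0.008, 0.1002]
tool_rot: [0.724, 0.69, -0.0, -0.001]
wrist_force: [0.0, -0.3, -3.9]
grip_width: 0.0275
finger_force: 39.8
```

```bash
python3 m.py
```

```text
t 8.35 tcp [ 0.6018 -0.008   0.1002] theta 87.28 tilt [ 0.    -0.002 -1.   ] w 0.0275 F [ 0.  -0.3 -3.9] 39.819350838661194
```

{"fn": "step_arm", "kwargs": {
  "slide": [
    [0, -0.08, 0.3],
    [0, 0, 0.4],
    [0, 0, 0.3],
    [0, 0, 0.2],
    [0, 0, 0]
  ],
  "turn": [0, 0, 0, 0, 0],
  "grip": [-1, -1, -1, -1, -1]
}}

```text
t: 8.85
tool_pos: [0.6006, -0.0081, 0.0703]
tool_rot: [0.724, 0.69, 0.0, 0.0]
wrist_force: [0.9, -0.2, -4.4]
grip_width: 0.027
finger_force: 39.8
```

```bash
python3 m.py
cat > ov.py <<'E'
from h import *
import sys
c=capture("side");o=get_obs();T=np.array(o["tool_pos"])
x0,y0,s=180,125,8
im=cv2.resize(c["img"][y0:y0+75,x0:x0+95],None,fx=s,fy=s,interpolation=cv2.INTER_CUBIC)[...,::-1].copy()
P=lambda p:tuple(int(round(v)) for v in ((np.array(proj(c,p))-[x0,y0]+.5)*s))
u=np.array([.0475,.9989,0]);n=np.array([.9989,-.0475,0]);z=np.array([0,0,1.])
S=np.array([.5995,-.008,.044])
for e in(-1,1):
    pts=np.array([P(S+e*.07*u+.01*(np.cos(a)*n+np.sin(a)*z)) for a in np.linspace(0,6.28,40)]);cv2.polylines(im,[pts],True,(0,255,0),1)
cv2.imwrite("pics/"+sys.argv[1],im)
E
python3 ov.py s7.png
```

```text
t 8.85 tcp [ 0.6006 -0.0081  0.0703] theta 87.26 tilt [ 0.  0. -1.] w 0.027 F [ 0.9 -0.2 -4.4] 39.805503487586975
```

View pics/s7.png

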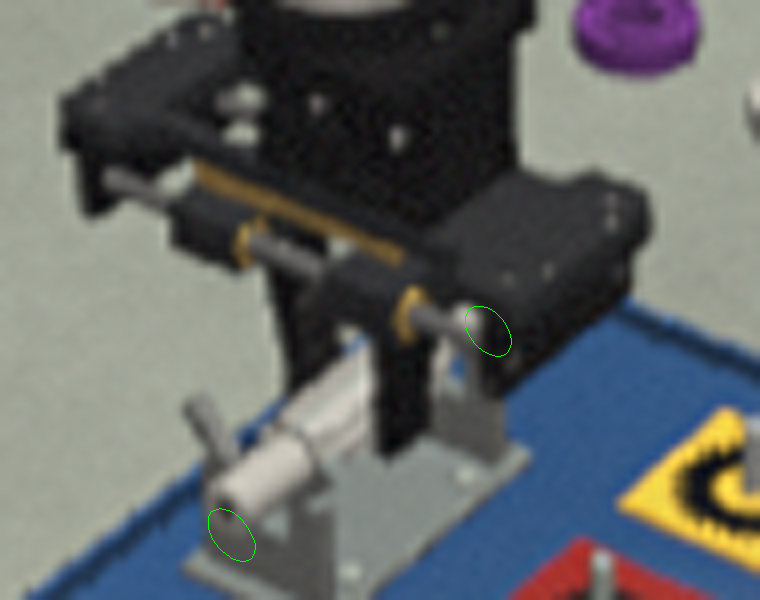

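The shaft has entered the slots, with its near end at (228,505), 12 mm above target and in line. I'm lowering it home.

{"fn": "step_arm", "kwargs": {
  "slide": [
    [0, 0, 0.15],
    [0, 0, 0.15],
    [0, 0, 0.1],
    [0, 0, 0.05],
    [0, 0, 0]
  ],
  "turn": [0, 0, 0, 0, 0],
  "grip": [-1, -1, -1, -1, -1]
}}

```text
t: 9.4
tool_pos: [0.6008, -0.0081, 0.0598]
tool_rot: [0.724, 0.69, 0.0, 0.0]
wrist_force: [2.0, -0.1, -4.2]
grip_width: 0.0269
finger_force: 39.8
```

```bash
python3 m.py
```

```text
t 9.4 tcp [ 0.6008 -0.0081  0.0598] theta 87.27 tilt [-0.     0.001 -1.   ] w 0.0269 F [ 2.  -0.1 -4.2] 39.783015847206116
```

{"fn": "step_arm", "kwargs": {
  "slide": [
    [0, -0.03, 0.06],
    [0, 0, 0.05],
    [0, 0, 0]
  ],
  "turn": [0, 0, 0],
  "grip": [-1, -1, -1]
}}

```text
t: 9.7
tool_pos: [0.6008, -0.0081, 0.0595]
tool_rot: [0.724, 0.69, 0.001, 0.001]
wrist_force: [-0.1, -0.2, 8.8]
grip_width: 0.0274
finger_force: 39.8
```

```bash
python3 m.py
```

```text
t 9.7 tcp [ 0.6008 -0.0081  0.0595] theta 87.28 tilt [-0.     0.003 -1.   ] w 0.0274 F [-0.1 -0.2  8.8] 39.78883624076843
```

Contact came at TCP z 0.0595, which matches a seated shaft. Releasing and rising.

{"fn": "step_arm", "kwargs": {
  "slide": [
    [0, 0, 0],
    [0, 0, 0],
    [0, 0, 0],
    [0, 0, -0.5],
    [0, 0, -1]
  ],
  "turn": [0, 0, 0, 0, 0],
  "grip": [0, 0.2, 0.2, 0.2, 0.2]
}}

```text
t: 10.2
tool_pos: [0.5977, -0.0077, 0.0935]
tool_rot: [0.724, 0.69, -0.002, -0.002]
wrist_force: [0.2, -0.3, -0.4]
grip_width: 0.0514
finger_force: 0.0
```

{"fn": "step_arm", "kwargs": {
  "slide": [
    [0, 0, -1],
    [0, 0, -1],
    [0, 0, -0.6],
    [1, 0, 0],
    [1, 0, 0]
  ],
  "turn": [0, 0, 0, 0, 0],
  "grip": [0.2, 0.2, 0.2, 0.55, 0.55]
}}

```text
t: 10.7
tool_pos: [0.6023, 0.0418, 0.1612]
tool_rot: [0.724, 0.689, 0.001, 0.001]
wrist_force: [-0.4, -0.4, 0.2]
grip_width: 0.0616
finger_force: 0.0
```

{"fn": "step_arm", "kwargs": {
  "slide": [
    [1, 0, 0],
    [1, 0, 0],
    [1, 0, 0],
    [1, 0, 0],
    [1, 0, 0]
  ],
  "turn": [0, 0, 0, 0, 0],
  "grip": [0.55, 0.55, 0.55, 0.55, 0.55]
}}

```text
t: 11.2
tool_pos: [0.6076, 0.1678, 0.1602]
tool_rot: [0.724, 0.69, -0.0, -0.0]
wrist_force: [0.5, 0.1, -0.4]
grip_width: 0.0674
finger_force: 0.0
```

```bash
python3 m.py
python3 - <<'E'
from h import *
c=capture("side");save(c,"s8.png",(90,125,340,285),3)
c2=capture("top")
for n,cc in(("side",c),("top",c2)):
  for k,z in(("gear_mid",.01),("shaft_mid",.044)):
    for r in landmark_of(n,k)[:2]: print(n,k,np.round(r["location"],1),round(r["p"],2),atz(cc,r["location"],z))
E
```

```text
t 11.2 tcp [0.6076 0.1678 0.1602] theta 87.29 tilt [-0. -0. -1.] w 0.0674 F [ 0.5  0.1 -0.4] 0.0
side gear_mid [142.7 257.3] 0.7 [0.60982133 0.30894225 0.01      ]
side shaft_mid [226.1 177.5] 0.92 [ 0.59866858 -0.01209645  0.044     ]
top shaft_mid [247.9 152. ] 0.86 [0.60675818 0.00372454 0.044     ]
```

View pics/s8.png

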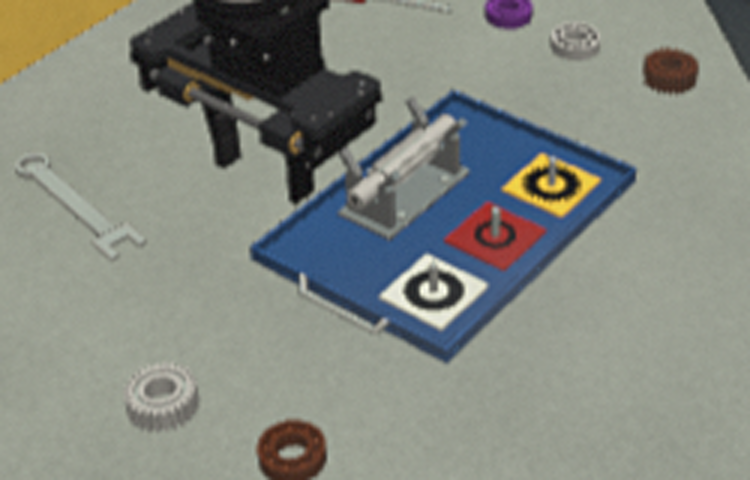

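The shaft lies in both slots, with its near end at (207,190). Next the gear at (143,257), world about (0.609, 0.306).

{"fn": "step_arm", "kwargs": {
  "slide": [
    [0.93, -0.04, 0.2],
    [0.93, -0.04, 0.2],
    [0.92, -0.04, 0.4],
    [0.92, -0.04, 0.4],
    [0.92, -0.04, 0.4]
  ],
  "turn": [0, 0, 0, 0, 0],
  "grip": [0.75, 0.75, 0.75, 0.75, 0.75]
}}

```text
t: 12.0
tool_pos: [0.6087, 0.2817, 0.1194]
tool_rot: [0.724, 0.689, -0.0, 0.0]
wrist_force: [1.0, -0.2, 0.1]
grip_width: 0.0761
finger_force: 0.0
```

{"fn": "step_arm", "kwargs": {
  "slide": [
    [0.91, 0, 0.4],
    [0, 0, 0.6],
    [0, 0, 0],
    [0, 0, 0]
  ],
  "turn": [0, 0, 0, 0],
  "grip": [0.75, 0.75, 0.75, 0.75]
}}

```text
t: 12.4
tool_pos: [0.6091, 0.3034, 0.0939]
tool_rot: [0.724, 0.69, -0.001, -0.0]
wrist_force: [0.2, -0.6, 0.2]
grip_width: 0.0763
finger_force: 0.0
```

```bash
python3 m.py
python3 - <<'E'
from h import *
c=capture("side");save(c,"s9.png",(90,180,210,290),5)
E
```

```text
t 12.4 tcp [0.6091 0.3034 0.0939] theta 87.2 tilt [-0.001 -0.002 -1.   ] w 0.0763 F [ 0.2 -0.6  0.2] 0.0
```

View pics/s9.png

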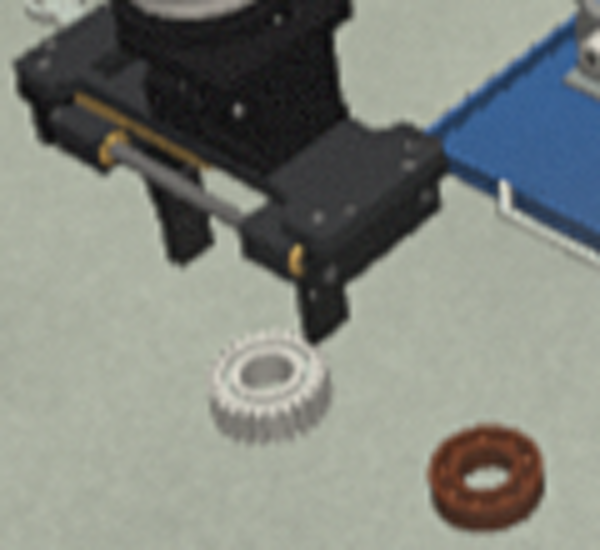

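The fingers straddle the gear (hole at pixel (143,254)) and the rusty bearing is clear. Descending.

{"fn": "step_arm", "kwargs": {
  "slide": [
    [0.1, 0, 1],
    [0, 0, 1],
    [0, 0, 0.6],
    [0, 0, 0],
    [0, 0, 0]
  ],
  "turn": [0, 0, 0, 0, 0],
  "grip": [0.75, 0.75, 0.75, 0.75, -1],
  "grip_force": 30
}}

```text
t: 12.95
tool_pos: [0.6101, 0.3072, 0.0301]
tool_rot: [0.724, 0.69, 0.0, 0.0]
wrist_force: [0.6, 0.4, -0.3]
grip_width: 0.0728
finger_force: 0.0
```

{"fn": "step_arm", "kwargs": {
  "slide": [
    [0, 0, 0],
    [0, 0, 0],
    [0, 0, 0],
    [0, 0, 0]
  ],
  "turn": [0, 0, 0, 0],
  "grip": [-1, -1, -1, -1]
}}

```text
t: 13.35
tool_pos: [0.6091, 0.3078, 0.0308]
tool_rot: [0.724, 0.69, -0.0, -0.0]
wrist_force: [-2.4, -0.2, 6.2]
grip_width: 0.0541
finger_force: 30.0
```

```bash
python3 m.py
```

```text
t 13.35 tcp [0.6091 0.3078 0.0308] theta 87.28 tilt [ 0.    -0.001 -1.   ] w 0.0541 F [-2.4 -0.2  6.2] 30.00071904156357
```

{"fn": "step_arm", "kwargs": {
  "slide": [
    [0, 0, -0.5],
    [0, 0, -1],
    [0, 0, -1],
    [0, 0, -1],
    [0, 0, -0.7]
  ],
  "turn": [0, 0, 0, 0, 0],
  "grip": [-1, -1, -1, -1, -1]
}}

```text
t: 13.85
tool_pos: [0.6104, 0.3079, 0.1368]
tool_rot: [0.724, 0.69, 0.001, 0.001]
wrist_force: [0.7, 0.5, -2.9]
grip_width: 0.0545
finger_force: 30.0
```

{"fn": "step_arm", "kwargs": {
  "slide": [
    [-0.96, -0.22, 0],
    [-0.96, -0.22, 0],
    [-0.96, -0.22, 0],
    [-0.96, -0.22, 0],
    [-0.96, -0.22, 0]
  ],
  "turn": [0, 0, 0, 0, 0],
  "grip": [-1, -1, -1, -1, -1]
}}

```text
t: 14.35
tool_pos: [0.5762, 0.1882, 0.1349]
tool_rot: [0.724, 0.69, 0.0, 0.0]
wrist_force: [0.5, -0.7, -2.7]
grip_width: 0.0547
finger_force: 30.0
```

{"fn": "step_arm", "kwargs": {
  "slide": [
    [-0.96, -0.22, 0],
    [-0.96, -0.22, 0],
    [-0.96, -0.22, 0],
    [-0.96, -0.22, 0],
    [-0.96, -0.22, 0]
  ],
  "turn": [0, 0, 0, 0, 0],
  "grip": [-1, -1, -1, -1, -1]
}}

```text
t: 14.85
tool_pos: [0.5433, 0.0695, 0.135]
tool_rot: [0.724, 0.69, 0.0, 0.001]
wrist_force: [-0.1, 0.4, -3.3]
grip_width: 0.0544
finger_force: 30.0
```

{"fn": "step_arm", "kwargs": {
  "slide": [
    [-0.96, -0.22, 0],
    [-0.96, -0.22, 0],
    [-0.96, -0.22, 0],
    [-0.96, -0.22, 0],
    [-0.96, -0.22, 0]
  ],
  "turn": [0, 0, 0, 0, 0],
  "grip": [-1, -1, -1, -1, -1]
}}

```text
t: 15.35
tool_pos: [0.5102, -0.0492, 0.1351]
tool_rot: [0.724, 0.69, 0.0, 0.001]
wrist_force: [0.1, -0.2, -2.6]
grip_width: 0.0546
finger_force: 30.0
```

{"fn": "step_arm", "kwargs": {
  "slide": [
    [-0.96, -0.22, 0],
    [-0.96, -0.22, 0],
    [0, 0, 0],
    [0, 0, 0]
  ],
  "turn": [0, 0, 0, 0],
  "grip": [-1, -1, -1, -1]
}}

```text
t: 15.75
tool_pos: [0.497, -0.0959, 0.1349]
tool_rot: [0.724, 0.69, 0.0, 0.0]
wrist_force: [-0.5, 0.3, -4.0]
grip_width: 0.0544
finger_force: 30.0
```

```bash
python3 m.py
python3 - <<'E'
from h import *
c=capture("side")
T=np.array(get_obs()["tool_pos"])
for k,z in(("gear_mid",T[2]-.0208),("gear_post",.004)):
    for r in landmark_of("side",k)[:2]: print(k,np.round(r["location"],1),round(r["p"],2),atz(c,r["location"],z))
E
```

```text
t 15.75 tcp [ 0.497  -0.0959  0.1349] theta 87.19 tilt [-0.     0.001 -1.   ] w 0.0544 F [-0.5  0.3 -4. ] 29.997614035382867
gear_mid [273. 153.] 0.62 [ 0.50324135 -0.09489982  0.11402556]
gear_post [275.9 191.6] 0.65 [ 0.4791972  -0.07827527  0.004     ]
```

{"fn": "step_arm", "kwargs": {
  "slide": [
    [0.08, -0.08, 0.8],
    [0, 0, 0.8],
    [0, 0, 0.6],
    [0, 0, 0],
    [0, 0, 0]
  ],
  "turn": [0, 0, 0, 0, 0],
  "grip": [-1, -1, -1, -1, -1]
}}

```text
t: 16.4
tool_pos: [0.495, -0.0927, 0.0796]
tool_rot: [0.723, 0.691, -0.0, -0.0]
wrist_force: [0.1, -0.3, -2.3]
grip_width: 0.0545
finger_force: 30.0
```

```bash
python3 m.py
python3 - <<'E'
from h import *
c=capture("side");save(c,"s10.png",(225,110,345,210),5)
E
```

```text
t 16.4 tcp [ 0.495  -0.0927  0.0796] theta 87.35 tilt [ 0. -0. -1.] w 0.0545 F [ 0.1 -0.3 -2.3] 29.99758629128337
```

View pics/s10.png

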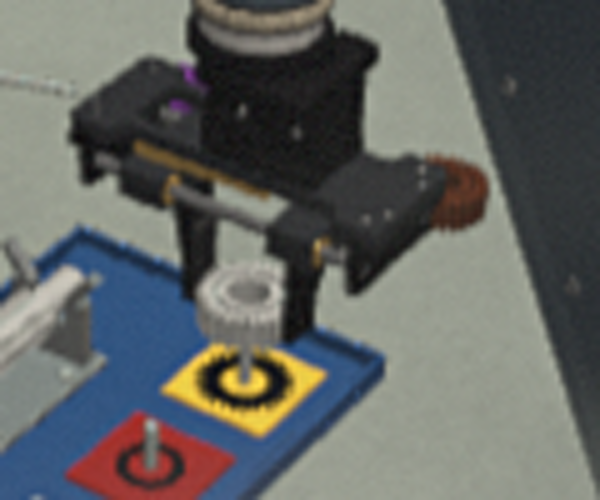

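The gear hangs centred over the yellow plate's post, both at column about 247 in the crop. Lowering.

{"fn": "step_arm", "kwargs": {
  "slide": [
    [0, 0, 0.5],
    [0, 0, 0.5],
    [0, 0, 0.4],
    [0, 0, 0.2],
    [0, 0, 0.08]
  ],
  "turn": [0, 0, 0, 0, 0],
  "grip": [-1, -1, -1, -1, -1]
}}

```text
t: 16.95
tool_pos: [0.4942, -0.0932, 0.0376]
tool_rot: [0.724, 0.69, -0.0, -0.001]
wrist_force: [-3.5, 1.4, 21.1]
grip_width: 0.0546
finger_force: 30.0
```

{"fn": "step_arm", "kwargs": {
  "slide": [
    [0, 0, 0.03],
    [0, 0, 0]
  ],
  "turn": [0, 0],
  "grip": [-1, -1]
}}

```text
t: 17.15
tool_pos: [0.4942, -0.0931, 0.0377]
tool_rot: [0.724, 0.69, -0.0, -0.001]
wrist_force: [-1.7, 1.2, 8.7]
grip_width: 0.0543
finger_force: 30.0
```

```bash
python3 m.py
```

```text
t 17.15 tcp [ 0.4942 -0.0931  0.0377] theta 87.28 tilt [ 0.    -0.001 -1.   ] w 0.0543 F [-1.7  1.2  8.7] 30.002248277887702
```

{"fn": "step_arm", "kwargs": {
  "slide": [
    [0, 0, 0],
    [0, 0, 0],
    [0, 0, -0.4],
    [0, 0, -0.9],
    [0, 0, -0.9]
  ],
  "turn": [0, 0, 0, 0, 0],
  "grip": [0.5, 0.5, 0.5, 0.5, 0.5]
}}

```text
t: 17.65
tool_pos: [0.4947, -0.0933, 0.0924]
tool_rot: [0.724, 0.69, -0.0, -0.0]
wrist_force: [0.5, -0.8, -0.5]
grip_width: 0.065
finger_force: 0.0
```

{"fn": "step_arm", "kwargs": {
  "slide": [
    [0, 0, -1],
    [-0.97, 0.5, 0],
    [-0.97, 0.5, 0],
    [-0.97, 0.5, 0],
    [-0.97, 0.5, 0]
  ],
  "turn": [0, 0, 0, 0, 0],
  "grip": [0.6, 0.6, 0.6, 0.6, 0.6]
}}

```text
t: 18.15
tool_pos: [0.5407, -0.1936, 0.1176]
tool_rot: [0.724, 0.69, 0.0, 0.0]
wrist_force: [-0.2, 0.2, -1.3]
grip_width: 0.0694
finger_force: 0.0
```

{"fn": "step_arm", "kwargs": {
  "slide": [
    [-0.97, 0.5, 0],
    [-0.97, 0.5, 0],
    [-0.97, 0.5, 0],
    [-0.97, 0.5, 0],
    [-0.97, 0.5, 0]
  ],
  "turn": [0, 0, 0, 0, 0],
  "grip": [0.6, 0.6, 0.6, 0.6, 0.6]
}}

```text
t: 18.65
tool_pos: [0.5972, -0.3177, 0.1173]
tool_rot: [0.724, 0.69, 0.0, 0.0]
wrist_force: [-0.4, 0.3, 0.3]
grip_width: 0.0696
finger_force: 0.0
```

{"fn": "step_arm", "kwargs": {
  "slide": [
    [0, 0, 0.5],
    [0, 0, 0.3],
    [0, 0, 0]
  ],
  "turn": [0, 0, 0],
  "grip": [0.6, 0.6, 0.6]
}}

```text
t: 18.95
tool_pos: [0.5949, -0.3145, 0.0947]
tool_rot: [0.724, 0.69, -0.0, -0.003]
wrist_force: [0.3, 0.7, 0.8]
grip_width: 0.0696
finger_force: 0.0
```

```bash
python3 m.py
python3 - <<'E'
from h import *
c=capture("side");a=c["img"][60:190,225:345];c2=capture("top");b=c2["img"][90:220,270:420]
cv2.imwrite("pics/s11.png",np.hstack([cv2.resize(a,(369,400),interpolation=3),cv2.resize(b,(420,400),interpolation=3)])[...,::-1])
for r in landmark_of("side","bearing_mid")[:3]: print(np.round(r["location"],1),round(r["p"],2),atz(c,r["location"],.0075))
E
```

```text
t 18.95 tcp [ 0.5949 -0.3145  0.0947] theta 87.3 tilt [ 0.004 -0.005 -1.   ] w 0.0696 F [0.3 0.7 0.8] 0.0
[281.2 137.4] 0.53 [ 0.60224574 -0.31646368  0.0075    ]
[256.7 124.3] 0.45 [ 0.70889801 -0.33929668  0.0075    ]
```

View pics/s11.png

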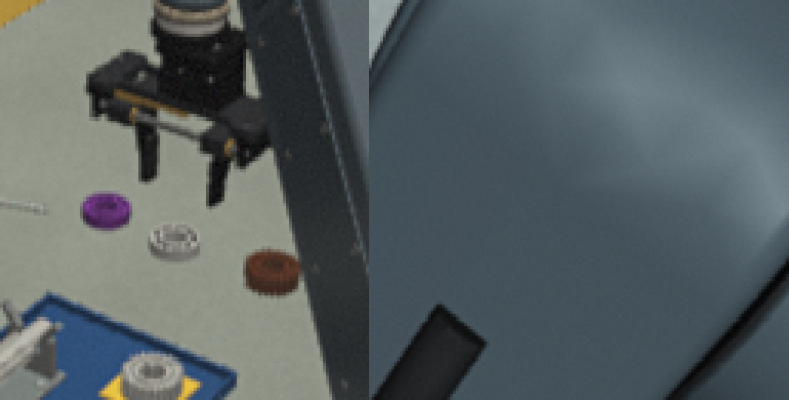

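The gear lies on its yellow plate, and the open fingers are over the bright bearing at about (281,138), clear of the purple ring and the rusty gear. Descending to grip.

{"fn": "step_arm", "kwargs": {
  "slide": [
    [0, 0.08, 0.9],
    [0, 0, 1],
    [0, 0, 0.85],
    [0, 0, 0],
    [0, 0, 0]
  ],
  "turn": [0, 0, 0, 0, 0],
  "grip": [0.6, 0.6, 0.6, 0.6, 0.6]
}}

```text
t: 19.6
tool_pos: [0.5989, -0.3163, 0.0283]
tool_rot: [0.723, 0.69, -0.0, -0.0]
wrist_force: [-0.2, -0.2, 0.1]
grip_width: 0.0697
finger_force: 0.0
```

{"fn": "step_arm", "kwargs": {
  "slide": [
    [0, 0, 0],
    [0, 0, 0],
    [0, 0, 0],
    [0, 0, 0],
    [0, 0, 0]
  ],
  "turn": [0, 0, 0, 0, 0],
  "grip": [-1, -1, -1, -1, -1],
  "grip_force": 25
}}

```text
t: 20.1
tool_pos: [0.5988, -0.3168, 0.0285]
tool_rot: [0.724, 0.69, -0.0, -0.0]
wrist_force: [-1.2, 0.1, 3.1]
grip_width: 0.0503
finger_force: 25.0
```

```bash
python3 m.py
```

```text
t 20.1 tcp [ 0.5988 -0.3168  0.0285] theta 87.28 tilt [ 0. -0. -1.] w 0.0503 F [-1.2  0.1  3.1] 25.000296238576993
```

{"fn": "step_arm", "kwargs": {
  "slide": [
    [0, 0, -0.5],
    [0, 0, -1],
    [0, 0, -1],
    [0, 0, -1],
    [0, 0, -0.9]
  ],
  "turn": [0, 0, 0, 0, 0],
  "grip": [-1, -1, -1, -1, -1]
}}

```text
t: 20.6
tool_pos: [0.599, -0.3169, 0.1398]
tool_rot: [0.724, 0.69, 0.0, 0.0]
wrist_force: [0.3, -0.4, -0.5]
grip_width: 0.05
finger_force: 25.0
```

{"fn": "step_arm", "kwargs": {
  "slide": [
    [1, -0.29, 0],
    [1, -0.29, 0],
    [1, -0.29, 0],
    [1, -0.29, 0],
    [1, -0.29, 0]
  ],
  "turn": [0, 0, 0, 0, 0],
  "grip": [-1, -1, -1, -1, -1]
}}

```text
t: 21.1
tool_pos: [0.5683, -0.1893, 0.1386]
tool_rot: [0.724, 0.69, 0.0, 0.0]
wrist_force: [0.1, -0.9, -1.2]
grip_width: 0.0502
finger_force: 25.0
```

{"fn": "step_arm", "kwargs": {
  "slide": [
    [1, -0.29, 0],
    [1, -0.29, 0],
    [1, -0.29, 0],
    [1, -0.29, 0],
    [1, -0.29, 0]
  ],
  "turn": [0, 0, 0, 0, 0],
  "grip": [-1, -1, -1, -1, -1]
}}

```text
t: 21.6
tool_pos: [0.5382, -0.0627, 0.1387]
tool_rot: [0.724, 0.69, 0.0, 0.0]
wrist_force: [0.5, 0.2, -0.5]
grip_width: 0.05
finger_force: 25.0
```

{"fn": "step_arm", "kwargs": {
  "slide": [
    [1, -0.29, 0],
    [1, -0.29, 0],
    [1, -0.29, 0],
    [1, -0.29, 0],
    [1, -0.28, 0]
  ],
  "turn": [0, 0, 0, 0, 0],
  "grip": [-1, -1, -1, -1, -1]
}}

```text
t: 22.1
tool_pos: [0.5082, 0.0639, 0.1387]
tool_rot: [0.724, 0.69, 0.0, 0.0]
wrist_force: [-0.2, 0.4, -2.0]
grip_width: 0.0502
finger_force: 25.0
```

{"fn": "step_arm", "kwargs": {
  "slide": [
    [0.92, -0.23, 0.7],
    [0, 0, 0.7],
    [0, 0, 0.8],
    [0, 0, 0],
    [0, 0, 0]
  ],
  "turn": [0, 0, 0, 0, 0],
  "grip": [-1, -1, -1, -1, -1]
}}

```text
t: 22.6
tool_pos: [0.5038, 0.0861, 0.0834]
tool_rot: [0.724, 0.69, -0.0, -0.0]
wrist_force: [0.7, -0.2, -1.5]
grip_width: 0.0503
finger_force: 25.0
```

```bash
python3 m.py
python3 - <<'E'
from h import *
c=capture("side");save(c,"s12.png",(180,130,310,240),5)
E
```

```text
t 22.6 tcp [0.5038 0.0861 0.0834] theta 87.27 tilt [ 0. -0. -1.] w 0.0503 F [ 0.7 -0.2 -1.5] 24.999516875250265
```

View pics/s12.png

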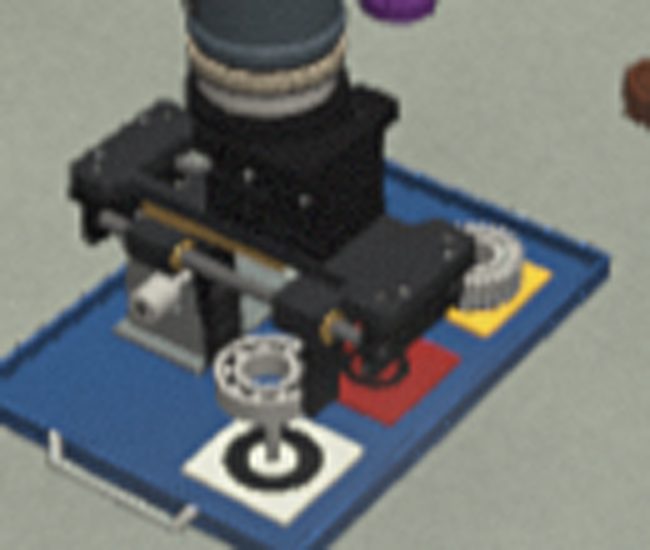

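The bearing (crop 265,370) hangs just over the post (273,440), and the gear lies flat. A quick check on that offset.

Run:
```python
from h import *
c=capture("side")
for p in((.5038,.0861,.0705),(.5034,.0863,.007),(.5034,.0863,.038)): print((np.array(proj(c,p))-[180,130]+.5)*5)
print(atz(c,(180+272/5-.5,130+458/5-.5),.007),atz(c,(180+265.5/5-.5,130+366/5-.5),.0705))
```

```text
[273.42701992 364.07991223]
[275.26773266 459.56984056]
[274.59345916 413.94565814]
[0.50544998 0.08625627 0.007     ] [0.5062179  0.08946408 0.0705    ]
```

{"fn": "step_arm", "kwargs": {
  "slide": [
    [-0.12, 0, 0.5],
    [0, 0, 0.5],
    [0, 0, 0.5],
    [0, 0, 0.3],
    [0, 0, 0.1]
  ],
  "turn": [0, 0, 0, 0, 0],
  "grip": [-1, -1, -1, -1, -1]
}}

```text
t: 23.2
tool_pos: [0.5027, 0.0831, 0.0354]
tool_rot: [0.724, 0.69, -0.001, -0.001]
wrist_force: [-4.8, -1.4, 27.1]
grip_width: 0.0503
finger_force: 25.0
```

{"fn": "step_arm", "kwargs": {
  "slide": [
    [0, 0, 0.04],
    [0, 0, 0]
  ],
  "turn": [0, 0],
  "grip": [-1, -1]
}}

```text
t: 23.4
tool_pos: [0.5026, 0.0831, 0.0354]
tool_rot: [0.724, 0.69, -0.001, -0.0]
wrist_force: [-3.4, -0.8, 12.1]
grip_width: 0.0501
finger_force: 25.0
```

```bash
python3 m.py
```

```text
t 23.4 tcp [0.5026 0.0831 0.0354] theta 87.29 tilt [-0.    -0.002 -1.   ] w 0.0501 F [-3.4 -0.8 12.1] 25.005770049174316
```

{"fn": "step_arm", "kwargs": {
  "slide": [
    [0, 0, 0],
    [0, 0, 0],
    [0, 0, -0.4],
    [0, 0, -0.9],
    [0, 0, -0.9]
  ],
  "turn": [0, 0, 0, 0, 0],
  "grip": [0.45, 0.45, 0.45, 0.45, 0.45]
}}

```text
t: 23.9
tool_pos: [0.5031, 0.0832, 0.09]
tool_rot: [0.724, 0.69, -0.0, -0.001]
wrist_force: [0.6, -0.6, 0.5]
grip_width: 0.0628
finger_force: 0.0
```

{"fn": "step_arm", "kwargs": {
  "slide": [
    [0, 0, -1],
    [1, -0.82, 0],
    [1, -0.82, 0],
    [1, -0.82, 0],
    [1, -0.82, 0]
  ],
  "turn": [0, 0, 0, 0, 0],
  "grip": [0.45, 0.45, 0.45, 0.45, 0.45]
}}

```text
t: 24.4
tool_pos: [0.4258, 0.1878, 0.1151]
tool_rot: [0.724, 0.69, 0.0, 0.0]
wrist_force: [0.5, -0.1, -0.1]
grip_width: 0.063
finger_force: 0.0
```

{"fn": "step_arm", "kwargs": {
  "slide": [
    [1, -0.82, 0],
    [1, -0.82, 0],
    [1, -0.82, 0],
    [1, -0.82, 0],
    [0, 0, 0]
  ],
  "turn": [0, 0, 0, 0, 0],
  "grip": [0.45, 0.45, 0.45, 0.45, 0.45]
}}

```text
t: 24.9
tool_pos: [0.3464, 0.2926, 0.1149]
tool_rot: [0.722, 0.692, -0.001, -0.0]
wrist_force: [0.4, -0.5, -0.8]
grip_width: 0.063
finger_force: 0.0
```

```bash
python3 m.py
python3 - <<'E'
from h import *
c=capture("side");save(c,"s13.png",(165,130,315,320),3)
for r in trace("side","bush_mid")[:1]: print(r["p"],r["box"],atz(c,r["box"][:2],.015))
for r in landmark_of("side","bush_mid")[:2]: print(np.round(r["location"],1),round(r["p"],2),atz(c,r["location"],.015))
E
```

```text
t 24.9 tcp [0.3464 0.2926 0.1149] theta 87.55 tilt [-0.    -0.001 -1.   ] w 0.063 F [ 0.4 -0.5 -0.8] 0.0
0.7 [240.1, 300.9, 16.2, 26.0] [0.3474683  0.29123037 0.015     ]
[240.7 295.4] 0.81 [0.35461847 0.27837905 0.015     ]
```

View pics/s13.png

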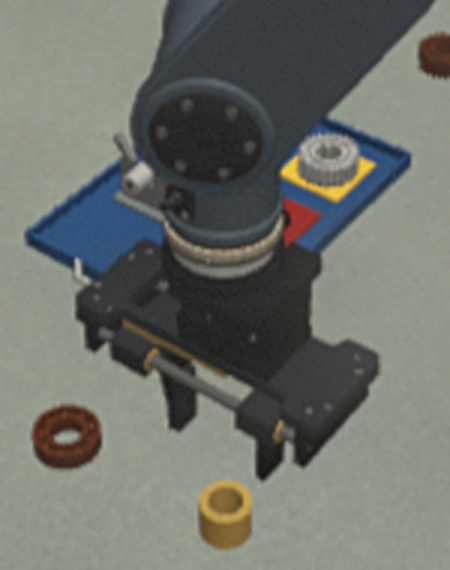

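The bush (240,300) is under the open fingers and the rusty bearing is clear. Descending.

{"fn": "step_arm", "kwargs": {
  "slide": [
    [-0.05, 0.06, 0.9],
    [0, 0, 1],
    [0, 0, 1],
    [0, 0, 0.4],
    [0, 0, 0]
  ],
  "turn": [0, 0, 0, 0, 0],
  "grip": [0.45, 0.45, 0.45, 0.45, 0.45]
}}

```text
t: 25.55
tool_pos: [0.3507, 0.2884, 0.031]
tool_rot: [0.724, 0.689, -0.001, -0.0]
wrist_force: [0.3, 0.4, -0.3]
grip_width: 0.063
finger_force: 0.0
```

{"fn": "step_arm", "kwargs": {
  "slide": [
    [0, 0, 0],
    [0, 0, 0],
    [0, 0, 0],
    [0, 0, 0],
    [0, 0, 0]
  ],
  "turn": [0, 0, 0, 0, 0],
  "grip": [-1, -1, -1, -1, -1]
}}

```text
t: 26.05
tool_pos: [0.3497, 0.2892, 0.0328]
tool_rot: [0.724, 0.69, -0.0, -0.0]
wrist_force: [-2.4, -0.7, 5.3]
grip_width: 0.0382
finger_force: 25.0
```

```bash
python3 m.py
```

```text
t 26.05 tcp [0.3497 0.2892 0.0328] theta 87.3 tilt [-0.    -0.001 -1.   ] w 0.0382 F [-2.4 -0.7  5.3] 24.994697144720703
```

{"fn": "step_arm", "kwargs": {
  "slide": [
    [0, 0, -0.5],
    [0, 0, -1],
    [0, 0, -1],
    [0, 0, -1],
    [0, 0, -0.6]
  ],
  "turn": [0, 0, 0, 0, 0],
  "grip": [-1, -1, -1, -1, -1]
}}

```text
t: 26.55
tool_pos: [0.3512, 0.2898, 0.1363]
tool_rot: [0.724, 0.69, 0.001, 0.001]
wrist_force: [0.5, 0.8, -1.8]
grip_width: 0.0379
finger_force: 25.0
```

{"fn": "step_arm", "kwargs": {
  "slide": [
    [-0.96, 0.54, 0],
    [-0.96, 0.54, 0],
    [-0.96, 0.54, 0],
    [-0.96, 0.54, 0],
    [-0.96, 0.54, 0]
  ],
  "turn": [0, 0, 0, 0, 0],
  "grip": [-1, -1, -1, -1, -1]
}}

```text
t: 27.05
tool_pos: [0.4128, 0.1654, 0.1347]
tool_rot: [0.724, 0.69, 0.0, 0.0]
wrist_force: [0.5, 0.3, -0.7]
grip_width: 0.0379
finger_force: 25.0
```

{"fn": "step_arm", "kwargs": {
  "slide": [
    [-0.96, 0.54, 0],
    [-0.96, 0.54, 0],
    [-0.96, 0.54, 0],
    [-0.96, 0.54, 0],
    [-0.96, 0.55, 0]
  ],
  "turn": [0, 0, 0, 0, 0],
  "grip": [-1, -1, -1, -1, -1]
}}

```text
t: 27.55
tool_pos: [0.4747, 0.0422, 0.1346]
tool_rot: [0.724, 0.69, 0.0, 0.0]
wrist_force: [-0.4, -0.2, -1.8]
grip_width: 0.0383
finger_force: 25.0
```

{"fn": "step_arm", "kwargs": {
  "slide": [
    [-0.96, 0.55, 0],
    [-0.96, 0.55, 0],
    [0, 0, 0.8],
    [0, 0, 0.7],
    [0, 0, 0]
  ],
  "turn": [0, 0, 0, 0, 0],
  "grip": [-1, -1, -1, -1, -1]
}}

```text
t: 28.05
tool_pos: [0.498, -0.006, 0.0954]
tool_rot: [0.724, 0.69, -0.001, -0.002]
wrist_force: [-0.3, -0.3, -2.1]
grip_width: 0.0377
finger_force: 25.0
```

{"fn": "step_arm", "kwargs": {
  "slide": [
    [0, 0, 0.3],
    [0, 0, 0]
  ],
  "turn": [0, 0],
  "grip": [-1, -1]
}}

```text
t: 28.25
tool_pos: [0.4994, -0.0058, 0.0894]
tool_rot: [0.724, 0.69, -0.0, -0.0]
wrist_force: [0.1, 0.1, -1.8]
grip_width: 0.0379
finger_force: 25.0
```

```bash
python3 m.py
python3 - <<'E'
from h import *
c=capture("side");T=get_obs()["tool_pos"]
save(c,"s14.png",(190,130,310,240),5)
print([(np.array(proj(c,p))-[190,130]+.5)*5 for p in((T[0],T[1],T[2]-.0028),(.4993,-.0041,.038),(.4993,-.0041,.007))])
E
```

```text
t 28.25 tcp [ 0.4994 -0.0058  0.0894] theta 87.31 tilt [ 0. -0. -1.] w 0.0379 F [ 0.1  0.1 -1.8] 24.997684420086443
[array([331.83907716, 245.73637868]), array([329.07511144, 321.29359878]), array([328.21680364, 366.24027628])]
```

View pics/s14.png

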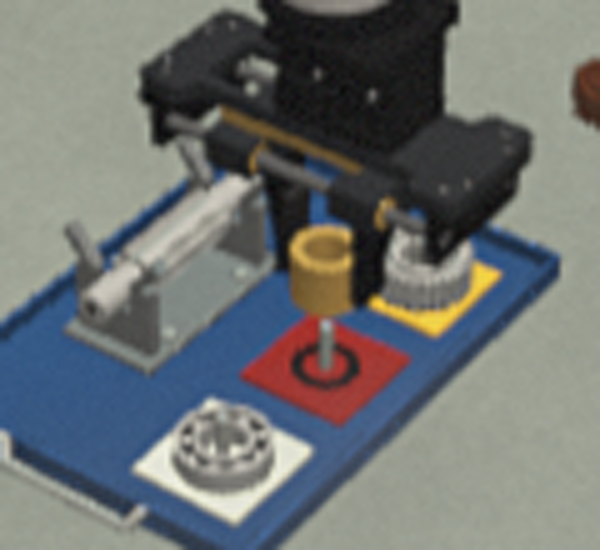

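The bearing and gear are flat on their plates and the shaft is seated. The bush hangs over the red plate's post at (327,345). Lowering.

{"fn": "step_arm", "kwargs": {
  "slide": [
    [-0.04, 0, 0.5],
    [0, 0, 0.5],
    [0, 0, 0.5],
    [0, 0, 0.3],
    [0, 0, 0.12]
  ],
  "turn": [0, 0, 0, 0, 0],
  "grip": [-1, -1, -1, -1, -1]
}}

```text
t: 28.8
tool_pos: [0.4987, -0.0068, 0.0402]
tool_rot: [0.724, 0.69, -0.001, -0.001]
wrist_force: [0.2, -0.8, -1.3]
grip_width: 0.0382
finger_force: 25.0
```

{"fn": "step_arm", "kwargs": {
  "slide": [
    [0, 0, 0.06],
    [0, 0, 0]
  ],
  "turn": [0, 0],
  "grip": [-1, -1]
}}

```text
t: 29.0
tool_pos: [0.4994, -0.007, 0.0401]
tool_rot: [0.724, 0.69, -0.0, -0.0]
wrist_force: [-0.1, -0.5, -0.6]
grip_width: 0.0383
finger_force: 25.0
```

```bash
python3 m.py
```

```text
t 29.0 tcp [ 0.4994 -0.007   0.0401] theta 87.28 tilt [ 0. -0. -1.] w 0.0383 F [-0.1 -0.5 -0.6] 24.997678336221725
```

Just touching, so I'll go slightly further, then release, rise and retract for a final check.

{"fn": "step_arm", "kwargs": {
  "slide": [
    [0, 0, 0.05],
    [0, 0, 0]
  ],
  "turn": [0, 0],
  "grip": [-1, -1]
}}

```text
t: 29.2
tool_pos: [0.4997, -0.007, 0.0398]
tool_rot: [0.724, 0.69, 0.0, 0.0]
wrist_force: [-1.0, 0.6, 6.3]
grip_width: 0.0383
finger_force: 25.0
```

{"fn": "step_arm", "kwargs": {
  "slide": [
    [0, 0, 0],
    [0, 0, 0],
    [0, 0, -0.4],
    [0, 0, -0.9],
    [0, 0, -1]
  ],
  "turn": [0, 0, 0, 0, 0],
  "grip": [0.2, 0.2, 0.2, 0.2, 0.2]
}}

```text
t: 29.7
tool_pos: [0.499, -0.0069, 0.0969]
tool_rot: [0.724, 0.69, -0.0, -0.001]
wrist_force: [0.7, -0.2, 0.3]
grip_width: 0.052
finger_force: 0.0
```

{"fn": "step_arm", "kwargs": {
  "slide": [
    [0, 0, -1],
    [0, 0, -1],
    [0, 0, -1],
    [0, 0, -1],
    [0, 0, 0]
  ],
  "turn": [0, 0, 0, 0, 0],
  "grip": [0.2, 0.2, 0.2, 0.2, 0.2]
}}

```text
t: 30.2
tool_pos: [0.5016, -0.0074, 0.1999]
tool_rot: [0.724, 0.69, 0.002, 0.003]
wrist_force: [0.8, 0.1, 0.6]
grip_width: 0.0522
finger_force: 0.0
```

```bash
python3 m.py
python3 - <<'E'
from h import *
c=capture("side");save(c,"s15.png",(190,130,310,240),5)
E
```

```text
t 30.2 tcp [ 0.5016 -0.0074  0.1999] theta 87.29 tilt [-0.002  0.008 -1.   ] w 0.0522 F [0.8 0.1 0.6] 0.0
```

View pics/s15.png

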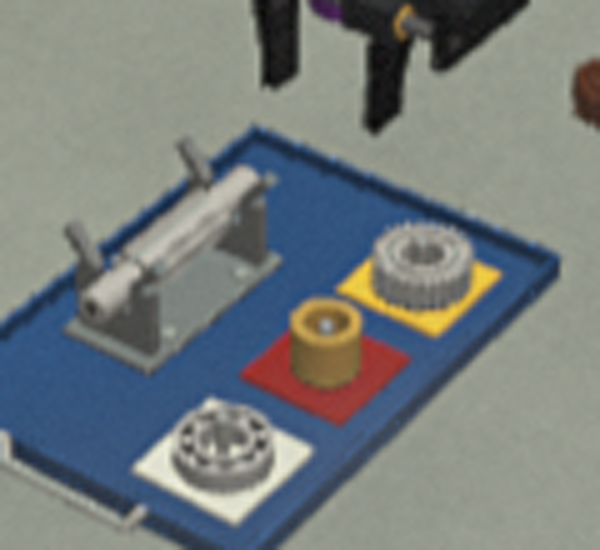

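The final view shows the shaft in both slots and the gear, bush and bearing flat over their own posts, with the gripper clear. Handing in.

```bash
python3 -c "
from cell import *
print(finish_job())"
```

```text
the job is handed in; nothing more can be done
None
```

I handed the job in at about 30 s: in the last picture the shaft lies in both slots and the gear, bearing and bush sit flat over their own posts. I never touched the rusty parts. I viewed 16 pictures, two over the limit of 14, and `finish_job()` returned no verdict.

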